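# Lower the ratcheted radio panel and put its pawl back in

### The job

Lower the raised radio panel on the operating console all the way down. Its ratchet holds it up, so first throw the pawl lever over to release it, ease the panel gently down until it lies flat on its rests, then throw the pawl lever back in so that the ratchet will hold the next time. Do not knock the microphone that hangs over the lever, and leave the other things on the desk where they are.

Things in the scene. Friction and masses are not known exactly. Their poses are not given: they have to be found in the camera images.
- console: dark steel base plate 260 (x) x 340 (y) x 12 mm, fixed to the table, carrying tilting panel, pawl lever and microphone. Origin: centre of its underside, at table height. z is up; x points from the lever side (which faces the robot's left, give or take the yaw) to the opposite side; y points away from the robot. Offsets in the other entries are in this frame, in mm
- panel (a joint): tilt of the panel (rad): 0 = flat on its rests; starts raised at 0.8 to 1.15. Raising lifts its -y edge. Stiff hinge: it stays where left. Once released it takes 1 to 5 N at the grab bar to press down slowly (7 N or more to raise). With the pawl in it can be raised but not lowered by more than 0.2 rad of play
- grab_bar (a point): middle of the panel's grab bar, on its axis: round steel bar 12 mm thick, 130 mm long along console x, on two legs beyond the panel's free edge (44 mm gap to the edge), 215 mm from the hinge axis. Point at x = +30; panel flat: y = -115, z = 65. Can be pinched with fingers closing along console y; it turns in the fingers as the panel swings
- panel_hinge (a point): point on the panel's hinge axis, console (+30, +100, 65); the axis runs along console x. Flat, the panel (aluminium plate 160 (x) x 155 (y) x 6 mm, centred on x = +32) reaches from the hinge towards -y. On top sits a black radio control head 28 mm thick, its knobs 19 mm higher
- pawl (a joint): angle of pawl and lever (rad): 0 to 0.2 = in, lever leaning to console +y (0.45 rad from upright at 0); 1.05 = out, at its stop, leaning to -y. Turns about an axis along console x. Over-centre: upright at 0.45, 0.2 rad past that either way it falls on by its own weight and stays. Needs under 2 N at its end
- pawl_pivot (a point): point on the lever's pivot axis in the lever's plane, console (-115, +20, 30). The lever can only be reached below the microphone: come in from the console's -x side (the robot's left), the tool tilted 30 to 50 degrees from vertical, tips pointing down and towards console +x
- lever_end (a point): centre of the rounded end of the lever, 95 mm from the pivot. Straight steel rod 12 mm thick, black grip 16 mm thick over the outer 40 mm, swinging in the upright plane x = -115. Pawl in: about y = +61, z = 116; out: y = -34, z = 108. 30 mm free behind it (to +x), nothing on its -x side
- mic: desk microphone fixed to the console (same origin and axes): black barrel along console y over the lever, axis at x = -91, z = 185, from y = -165 to +105, 36 mm thick from y = 0 to its free +y end, 28 mm on the other half; underside at z = 167. Post 20 mm thick at x = -91, y = -152, down to the base. Not to be knocked
- battery: spare battery pack, black block 34 x 60 x 24 mm, lying on the +y end of the console's base plate, on the lever's side; origin: centre of its underside; bystander, leave it alone
- notepad: paper notepad 150 x 110 x 12 mm on the table; origin: centre of its underside; bystander, leave it alone
- phone: black phone 150 x 72 x 9 mm lying on the table; origin: centre of its underside; bystander, leave it alone
- pen: blue pen 140 x 11 x 11 mm lying on the table; origin: centre of its underside; bystander, leave it alone
- mug: white mug, 80 mm across, 95 mm high, on the table; origin: centre of its underside; bystander, leave it alone
- mouse: black computer mouse 105 x 62 x 30 mm; origin: centre of its underside; bystander, leave it alone
- key: Morse paddle key, dark metal base 80 x 75 mm with brass posts, 41 mm high; origin: centre of its underside; bystander, leave it alone

How it is judged (in metres and radians):
On the way, in this order (a step that is already met when the one before it is completed fails the run):
1. the pawl lever is thrown over (out) while the panel is still up (value of joint pawl above 0.8 rad and value of joint panel above 0.6 rad), for 0.2 s.
2. the panel is all the way down with the pawl still out (value of joint panel below 0.05 rad and value of joint pawl above 0.7 rad), for 0.2 s.
At the end, for the whole second after the job is handed in: The panel lies flat on its rests (within 0.05 rad, 3 degrees), the pawl lever is back in (joint below 0.25 rad), both at rest and released (value of joint panel between -0.05 and 0.05 rad and value of joint pawl below 0.25 rad and velocity of joint pawl between -0.1 and 0.1 rad/s and velocity of joint panel between -0.1 and 0.1 rad/s); the robot touches nothing.
It fails at once if the panel is slammed (its tilt falls faster than 1.5 rad/s, about 0.3 m/s at the bar) (velocity of joint panel below -1.5 rad/s).
It fails at once if the microphone is knocked (more than 3 N) (contact force between mic and anything else above 3 N).
It fails at once if a bystander is moved by more than 30 mm (distance of any of battery, notepad, phone, pen, mug, mouse, key from where it was at the start of the episode above 0.03 m).
It also fails if it takes over 58 s, if anything falls off the work surface, if the arm or the gripper's body presses on something with over 40 N, if the wrist force passes 120 N, or if a joint passes its speed limit or range.

### The arm

A 7-joint arm with a two-finger parallel gripper is mounted at the origin on the work surface. World frame = base frame: x ahead of the robot, y to its left, z up, the work surface at z = 0. Lengths are in m, angles in degrees, forces in N, time in s.
With the tool pointing down it reaches from about 0.425 to 0.875 m from the base axis. Payload 4.7 kg.
Tool frame: the origin (TCP) lies on the centre line of the jaws, within the pads' length; the fingertips stand 14 mm ahead of it and the grasp point (between the pads) lies 5 mm behind it; z points along the fingers, y is the line along which they close (so a half turn about z gives the same grasp; the last joint's range is limited). The gripper opens to 87 mm and grips with 3 to 60 N. Pads are 19 mm wide; open, the fingers measure 117 mm over their backs; the gripper's body (75 mm by 190 mm) begins 51 mm behind the grasp point.
Start: joints at [0.808, 18.392, -4.016, 83.108, 1.295, 78.541, -3.26], TCP at [0.65, -0, 0.237] pointing down, gripper open.
Joint ranges: [-163.93, 163.93], [-17.29, 119.83], [-79.2, 71.16], [3.27, 140.29], [-89.18, 269.18], [5.43, 117.66], [-154.24, 154.24]. Speed limits (degrees/s): [147.25, 147.25, 180, 180, 180, 180, 180].

### API

Orientations are given as [roll, pitch, yaw] about the fixed x, y, z axes, in that order (R = Rz(yaw) Ry(pitch) Rx(roll)).
In Python, from cell import env gives the robot as it stands.
- The arm moves only by the tool jog_arm, never from a script. Its argument "motion" is a list that holds one entry, the list of rows, each a list of 7 numbers: the shift along the tool's x, y, z in units of 0.1 m (1.0 is 0.1 m), then the turn, a rotation vector about the tool's x, y, z in units of 180 degrees (1.0 is 180 degrees), then the closure, from 0 (fully open) to 1 (shut). A call has 1 to 5 rows; each row is the pose to reach, as a shift and turn from the pose commanded when the call began, along the tool's axes at that moment, turning the shorter way round; what a row does not reach only later rows make up. A row lasts 1/10 s, in which the tool goes at most 50 mm and 8.59 degrees, less where a joint would pass 70% of its speed; a pose out of reach is approached as far as the arm can. A call with a number of a shift or a turn outside -1 to 1 is refused whole. A call with a gripper value outside its range is refused whole. The fingers move at their own pace and stop on an object; "grip_force" is the grip in N (left out, the last holds). Time passes only in rows, so rows that repeat a pose let the fingers close. It gives the time, the measured TCP pose, the force, the opening and the grip force at its end, in the units of the state.
- env.get_obs(): the state, without advancing time (a new reading comes with each control period).
- env.read_camera(name): name is "scene" or "side" or "wrist"; returns (picture, depth): 420x560x3 uint8, red, green, blue; 420x560 float32, m along the optical axis (not along the pixel's ray), 0 where there is no reading.
- env.camera_info(name): a dict with "camera_matrix" (3x3 intrinsics, pixels), "origin" and "orientation" of the camera in the world; the wrist camera has in their place "mount" (4x4, takes a point from camera to tool coordinates, whose origin is the TCP and whose axes are the flange's). Camera axes: x right, y down, z forward; pixel columns grow to the right and rows downward; lengths in m; the calibration is good to about 2 mm. A picture is of the moment at which its call begins: read the wrist's pose just before it. camera_info takes no time and is no camera call.
- env.sign_off(): hands the job in; it is judged then, once.
The state is a dict: "time_s": time; "qpos": joint angles; "joint_velocities": joint speeds; "effort": joint torques, N m; "tool_pos": TCP position; "tool_rot": TCP orientation; "force": force on the tool from outside, world axes, zero at the start; "wrist_torque": the same for the moment, N m; "grip_width": finger opening in m; "grasp_force": force on a finger pad.
Only numpy, scipy, OpenCV 4.12 (cv2) and the standard library are available. Lean on these libraries where they do the work, as an engineer would, in place of code of your own. Each camera call takes 0.05 s, during which the arm holds its last target. There are 200 camera calls.

## Working session

There is one attempt and no reset: what is moved stays moved. The work goes in short steps, Python scripts to look and compute and a tool call to move; the robot and the scene stay as the last step left them, time stands still between calls to the robot, and variables do not carry over. Pictures are saved under pics/ and viewed, at most 10 in all, crops included, and the job is handed in when it is done.

Besides the shell and the picture viewer there is one more tool, called after "Call:" as a command line: name --argument value ..., lists and objects as JSON in quotes. jog_arm: Moves the arm, as the interface text tells. Shifts and turns lie within -1 to 1; 1 stands for 0.1 m of shift or 180 degrees of turn. Its arguments: {"type":"object","properties":{"motion":{"type":"array","items":{"type":"array","items":{"type":"array","items":{"type":"number"}}}},"grip_force":{"type":"number"}},"required":["motion"]}

```bash
mkdir -p pics; ls
python3 - <<'E'
from cell import env
import cv2,numpy as np
for n in ("scene","side"):
    im,d=env.read_camera(n); cv2.imwrite(f"pics/{n}0.png",im[:,:,::-1]); np.savez(f"{n}0.npz",im=im,d=d)
    print(n,env.camera_info(n))
print(env.camera_info("wrist")); print(env.get_obs())
E
```

```text
pics
scene {'camera_matrix': array([[452.31216549,   0.        , 277.9634037 ],
       [  0.        , 452.31216549, 209.44294278],
       [  0.        ,   0.        ,   1.        ]]), 'origin': array([1.50157025, 0.6156295 , 1.06162474]), 'orientation': array([-129.87722154,   -0.86263038,  123.12514648])}
side {'camera_matrix': array([[466.17590669,   0.        , 276.97365257],
       [  0.        , 466.17590669, 208.25297073],
       [  0.        ,   0.        ,   1.        ]]), 'origin': array([0.08105896, 0.62527817, 0.99357215]), 'orientation': array([-138.8820671 ,   -0.64292319, -142.12154118])}
{'camera_matrix': array([[353.98735098,   0.        , 286.16326747],
       [  0.        , 353.98735098, 207.8621923 ],
       [  0.        ,   0.        ,   1.        ]]), 'mount': array([[ 1.92517481e-04, -9.56105277e-01, -2.93023314e-01,
         8.00817030e-02],
       [ 9.99999651e-01, -5.41871952e-05,  8.33811050e-04,
        -4.38098151e-05],
       [-8.13089256e-04, -2.93023372e-01,  9.56104933e-01,
        -1.48418327e-01],
       [ 0.00000000e+00,  0.00000000e+00,  0.00000000e+00,
         1.00000000e+00]])}
{'time_s': 0.1, 'qpos': array([ 0.80582775, 18.43403667, -4.01612952, 83.16779477,  1.29419646,
       78.54090609, -3.2584891 ]), 'joint_velocities': array([-0.04745317, -0.15483659, -0.01495282, -0.05535821,  0.01286417,
        0.01644514,  0.01205609]), 'effort': array([ 1.37795760e-04, -4.92569017e+01, -4.06077392e-01, -3.13399816e+01,
       -6.42974046e-02,  3.95253638e-02,  6.49213871e-05]), 'tool_pos': array([ 6.49528953e-01, -1.37094048e-05,  2.35580763e-01]), 'tool_rot': array([-1.79902452e+02,  4.49147726e-03,  9.00056861e+01]), 'force': array([ 0.7834487 ,  0.19264817, -0.52258307]), 'wrist_torque': array([0.02490357, 0.01032751, 0.03834257]), 'grasp_force': 0.0, 'grip_width': 0.0872694760275406}
```

View pics/scene0.png

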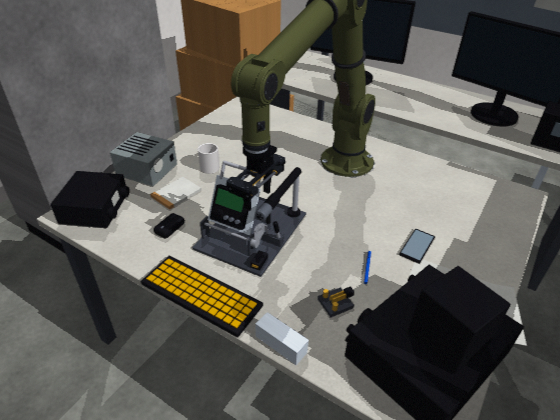

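View pics/side0.png

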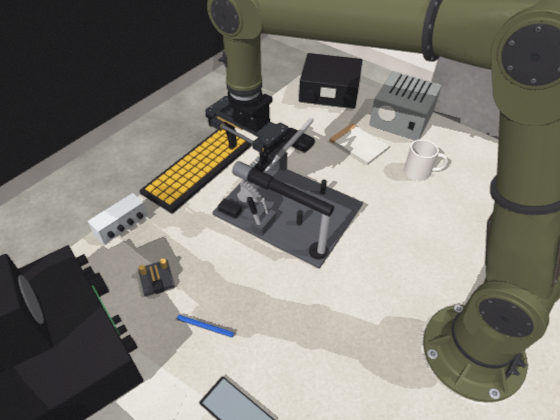

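The scene view shows the console at about (195–306, 180–271), with the panel raised, the mic at (285,188) and its post at (295,205). In the side view the plate corners are at (215,210), (319,264) and (362,206), and the lever grip is near (252,205). Next I'll fit the plate from the depth.

```bash
cat > h.py <<'E'
import numpy as np,cv2
from scipy.spatial.transform import Rotation as R
from cell import env
def cam(n,obs=None):
    i=env.camera_info(n);K=i["camera_matrix"]
    if n=="wrist":
        T=np.eye(4);T[:3,:3]=R.from_euler('xyz',obs["tool_rot"],degrees=True).as_matrix();T[:3,3]=obs["tool_pos"];T=T@i["mount"]
        return K,T[:3,:3],T[:3,3]
    return K,R.from_euler('xyz',i["orientation"],degrees=True).as_matrix(),i["origin"]
def cloud(d,c):
    K,Rm,o=c;v,u=np.mgrid[:d.shape[0],:d.shape[1]]
    p=np.stack([(u-K[0,2])/K[0,0]*d,(v-K[1,2])/K[1,1]*d,d],-1)
    P=p@Rm.T+o;P[d==0]=np.nan;return P
def proj(P,c):
    K,Rm,o=c;p=(np.atleast_2d(P)-o)@Rm;return (p[:,:2]/p[:,2:])*[K[0,0],K[1,1]]+K[:2,2]
def tri(pix,cams):
    A=[];b=[]
    for (u,v),(K,Rm,o) in zip(pix,cams):
        r=Rm@np.array([(u-K[0,2])/K[0,0],(v-K[1,2])/K[1,1],1]);r/=np.linalg.norm(r)
        M=np.eye(3)-np.outer(r,r);A.append(M);b.append(M@o)
    A=np.vstack(A);b=np.hstack(b);x,*_=np.linalg.lstsq(A,b,rcond=None);return x,np.linalg.norm(A@x-b)
def con(x,y,yaw):  # console->world
    Rm=R.from_euler('z',yaw,degrees=True).as_matrix();return lambda p:np.atleast_2d(p)@Rm.T+[x,y,0]
E
python3 - <<'E'
from h import *
S=[]
for n in ("scene","side"):
    f=np.load(n+"0.npz");P=cloud(f["d"],cam(n));im=f["im"].astype(int)
    t=(abs(P[...,2])<.004)&(abs(P[...,1])<.3)&(P[...,0]>.4)&(P[...,0]<.9);print(n,"table z",np.nanmedian(P[...,2][t]))
    m=(P[...,2]>.008)&(P[...,2]<.016)&(im.max(-1)<110)&(abs(P[...,1])<.3)&(P[...,0]>.35)&(P[...,0]<.95)
    nn,lab,st,_=cv2.connectedComponentsWithStats(cv2.morphologyEx(m.astype(np.uint8),cv2.MORPH_CLOSE,np.ones((5,5))))
    for k in range(1,nn):
        if st[k,4]>300: 
            q=P[(lab==k)&m][:,:2];print(n,st[k],cv2.minAreaRect((q*1000).astype(np.float32)),q.min(0),q.max(0)); S.append(q)
q=np.vstack(S);print(cv2.minAreaRect((q*1000).astype(np.float32)))
for n,(x0,x1,y0,y1) in {"scene":(180,320,140,280),"side":(200,375,110,270)}.items():
    im=np.load(n+"0.npz")["im"][y0:y1,x0:x1,::-1]; im=cv2.convertScaleAbs(im,alpha=1.6,beta=20)
    cv2.imwrite(f"pics/{n}0c.png",cv2.resize(im,None,fx=4,fy=4,interpolation=cv2.INTER_CUBIC)[:600])
E
```

```text
scene table z -3.803972252036658e-05
scene [ 192  203  114   72 2835] ((580.522705078125, -77.64938354492188), (344.6092834472656, 261.387451171875), 6.268182754516602) [ 0.39829053 -0.20265161] [0.76176569 0.06988045]
scene [202 300  61  36 345] ((885.4525756835938, 77.99950408935547), (127.48448944091797, 128.49899291992188), 89.75277709960938) [0.82137387 0.01402279] [0.94988959 0.14156537]
side table z 0.0011410304709914554
side [140 166  86  47 337] ((837.9014892578125, 45.986671447753906), (261.8072509765625, 110.69740295410156), 63.07228088378906) [ 0.8189334  -0.09578976] [0.94348591 0.14223665]
side [ 213  166  149  102 5465] ((576.7034301757812, -79.36346435546875), (340.2159423828125, 263.0523681640625), 6.01249361038208) [ 0.39508369 -0.22412253] [0.74360651 0.06686886]
((684.855224609375, -38.718658447265625), (566.6290893554688, 316.35546875), 6.800971031188965)
```

View pics/scene0c.png

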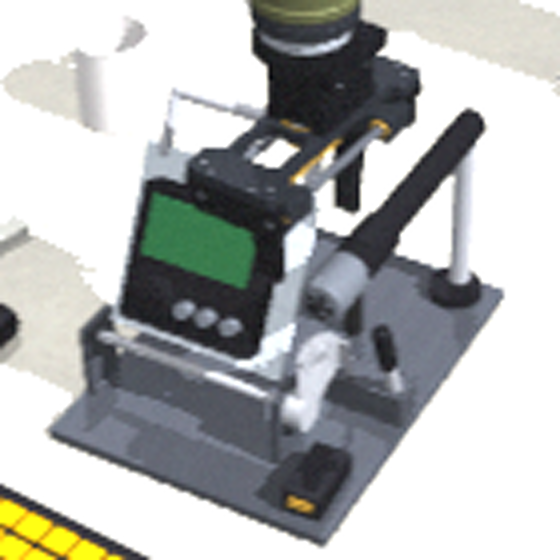

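View pics/side0c.png

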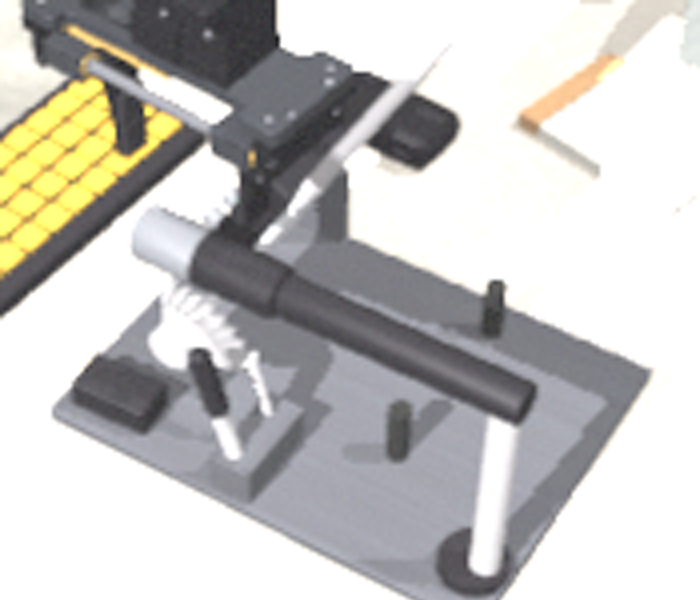

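Run:
```python
from h import *
cs=[cam("scene"),cam("side")]
Rm=R.from_euler('z',-83.9,degrees=True).as_matrix();o=np.array([.578,-.0785,0])
C=con(*o[:2],-83.9)
for nm,a,b in [("lever end",(275,222.5),(250.3,198)),("mic robot end",(299,168.5),(329,210)),("mic post base top",(294,212),(321,252))]:
    x,e=tri([a,b],cs);print(nm,x.round(4),"console",((x-o)@Rm).round(4),"res",round(e,4))
pts=np.array([[-130,-170,12],[130,-170,12],[130,170,12],[-130,170,12],[-115,61,116],[-91,-165,185],[-91,105,185],[-91,-152,12]])/1e3
for c,n in zip(cs,("scene","side")): print(n,proj(C(pts),c).round(1).tolist())
# panel plane from scene depth
for th in (.8,.9,1,1.1):
    p=np.array([[.095,.1-.215*np.cos(th),.065+.215*np.sin(th)],[-.035,.1-.215*np.cos(th),.065+.215*np.sin(th)]])
    print(th,[proj(C(p),c).round(1).tolist() for c in cs])
P=cloud(np.load("scene0.npz")["d"],cs[0]);q=(P[165:229,205:255]-o)@Rm
q=q.reshape(-1,3);q=q[(q[:,2]>.08)&(q[:,0]>-.04)&(q[:,0]<.11)&(q[:,1]<.12)];q=q[np.isfinite(q[:,0])]
ang=np.arctan2(q[:,2]-.065,.1-q[:,1]);print("panel ang est (point-wise)",np.percentile(ang,[10,50,90]))
m=q.mean(0);_,_,v=np.linalg.svd(q-m,full_matrices=False);print(m,v[2],"tilt",np.arctan2(abs(v[2][1]),abs(v[2][2])))
```

```text
lever end [0.6118 0.0387 0.125 ] console [-0.113   0.0461  0.125 ] res 0.0037
mic robot end [0.4062 0.0006 0.195 ] console [-0.0969 -0.1624  0.195 ] res 0.0004
mic post base top [ 0.417  -0.0068  0.0107] console [-0.0884 -0.1525  0.0107] res 0.0048
scene [[305.9, 211.8], [243.5, 191.0], [191.0, 246.8], [260.5, 274.5], [272.8, 227.0], [297.6, 170.0], [258.9, 216.0], [294.0, 211.3]]
side [[318.6, 267.2], [362.3, 202.3], [261.7, 158.3], [210.4, 212.5], [244.5, 199.4], [330.7, 211.8], [234.2, 167.8], [319.7, 253.4]]
0.8 [[[232.1, 163.8], [266.9, 174.7]], [[325.5, 137.8], [300.0, 167.8]]]
0.9 [[[229.2, 162.6], [264.4, 173.6]], [[320.4, 131.2], [294.4, 161.0]]]
1 [[[226.1, 162.1], [261.8, 173.2]], [[314.7, 125.0], [288.3, 154.4]]]
1.1 [[[222.8, 162.2], [258.8, 173.5]], [[308.5, 119.1], [281.7, 148.1]]]
panel ang est (point-wise) [1.09926121 1.37124433 1.72283796]
[0.03278679 0.07693959 0.16168693] [-0.01619499 -0.84370078 -0.5365694 ] tilt 1.004346482186929
```

Call:
jog_arm --motion '[[[0.0, 0.0, -0.4, 0, 0, 0, 0], [0.3, -0.1, -0.6, 0, 0, 0, 0], [0.7, -0.3, -0.6, 0, 0, 0, 0], [1.0, -0.5, -0.6, 0, 0, 0, 0], [1.0, -0.5, -0.6, 0, 0, 0, 0]]]'

```text
time_s: 0.6
tool_pos: [0.5972, 0.1072, 0.2969]
tool_rot: [-179.9, -0.2, 90.6]
force: [-0.6, 0.0, 0.3]
grip_width: 0.0873
grasp_force: 0.0
```

```bash
cat >> h.py <<'E'
CX,CY,CW=.578,-.0785,-83.9
def toC(p):
    return (np.atleast_2d(p)-[CX,CY,0])@R.from_euler('z',CW,degrees=True).as_matrix()
def toolR(t):  # console tool rotation, tilt t deg, tips to console +x, tool y = console y
    c,s=np.cos(np.radians(t)),np.sin(np.radians(t))
    return R.from_euler('z',CW,degrees=True)*R.from_matrix(np.array([[-c,0,s],[0,1,0],[-s,0,-c]]))
def delta(pc,t,start=None):
    """jog numbers from start (world pos, R) (default: measured) to console point pc mm, tilt t"""
    if start is None:
        o=env.get_obs();start=(o["tool_pos"],R.from_euler('xyz',o["tool_rot"],degrees=True))
    p0,R0=start;w=con(CX,CY,CW)(np.array(pc)/1e3)[0];R1=toolR(t)
    print("to",pc,t,"shift",(R0.inv().apply(w-p0)*10).round(3),"rot",((R0.inv()*R1).as_rotvec()/np.pi).round(4));return w,R1
def st():
    o=env.get_obs();print("t",round(o["time_s"],2),"console",(toC(o["tool_pos"])[0]*1e3).round(1),"rot",o["tool_rot"].round(1),"F",o["force"].round(1),"w",round(o["grip_width"],4),"q",o["qpos"].round(0));return o
E
python3 - <<'E'
from h import *
o=st()
for n in ("scene","side"):
    im,d=env.read_camera(n); np.savez(f"{n}1.npz",im=im,d=d)
a=[]
for n,(x0,x1,y0,y1) in {"scene":(180,310,140,240),"side":(215,345,100,220)}.items():
    im=np.load(n+"1.npz")["im"][y0:y1,x0:x1,::-1]; im=cv2.convertScaleAbs(im,alpha=1.4,beta=15)
    a.append(cv2.resize(im,(390,360),interpolation=cv2.INTER_CUBIC))
cv2.imwrite("pics/both1.png",np.hstack(a))
s=delta((-200,40,190),40); delta((-115,40,102),40,s)
E
```

```text
t 0.6 console [-182.6   38.8  296.9] rot [-179.9   -0.2   90.6] F [-0.6  0.   0.3] w 0.0873 q [ -6.  12.  -8.  84.   1.  84. -13.]
to (-200, 40, 190) 40 shift [ 0.24  -0.03   1.064] rot [-0.0116 -0.2218 -0.0318]
to (-115, 40, 102) 40 shift [-0.085 -0.     1.22 ] rot [0. 0. 0.]
```

View pics/both1.png

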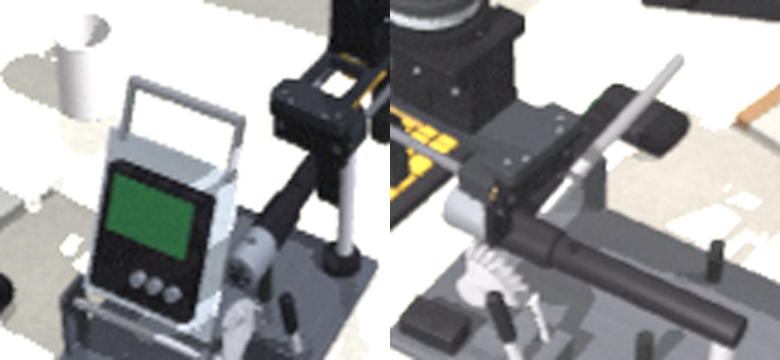

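The panel's bar ends are at scene (225,162) and (261,174), so the tilt is about 1.06 rad. The lever end is at scene (277,222) and side (250,199), which gives a pawl of about 0.18 (in). Now I'll tilt the tool.

Call:
jog_arm --motion '[[[0.05, 0, 0.2, -0.0023, -0.044, -0.0064, 0], [0.1, 0, 0.4, -0.0046, -0.088, -0.0127, 0], [0.15, -0.02, 0.6, -0.007, -0.133, -0.019, 0], [0.2, -0.03, 0.8, -0.0093, -0.177, -0.0254, 0], [0.24, -0.03, 1.0, -0.0116, -0.2218, -0.0318, 0]]]'

```text
time_s: 1.2
tool_pos: [0.5982, 0.123, 0.1966]
tool_rot: [179.8, 40.3, 95.8]
force: [0.6, -0.1, -0.1]
grip_width: 0.087
grasp_force: 0.0
```

Call:
jog_arm --motion '[[[0, 0, 0, 0, 0, 0, 0], [0, 0, 0, 0, 0, 0, 0]]]'

```text
time_s: 1.4
tool_pos: [0.5973, 0.1228, 0.1958]
tool_rot: [-179.8, 40.0, 96.0]
force: [1.0, -0.2, 0.6]
grip_width: 0.0868
grasp_force: 0.0
```

Run:
```python
from h import *
o=st()
delta((-200,40,190),40); delta((-115,40,102),40); delta((-111,40,98),40)
o=env.get_obs();im,d=env.read_camera("wrist");cv2.imwrite("pics/w1.png",im[:,:,::-1])
print(proj(con(CX,CY,CW)(np.array([[-115,46,120],[-115,20,30],[-91,105,185],[-91,-165,185]])/1e3),cam("wrist",o)).round(0).tolist())
```

```text
t 1.4 console [-198.1   40.6  195.8] rot [-179.8   40.    96. ] F [ 1.  -0.2  0.6] w 0.0868 q [-27.  26.  -9.  88.  38.  90. -38.]
to (-200, 40, 190) 40 shift [ 0.052 -0.006  0.032] rot [-0.0012 -0.0002 -0.0005]
to (-115, 40, 102) 40 shift [-3.400e-02 -1.000e-03  1.253e+00] rot [-0.0012 -0.0002 -0.0005]
to (-111, 40, 98) 40 shift [-3.900e-02 -1.000e-03  1.309e+00] rot [-0.0012 -0.0002 -0.0005]
[[294.0, 227.0], [264.0, 142.0], [374.0, 320.0], [8.0, 320.0]]
```

View pics/w1.png

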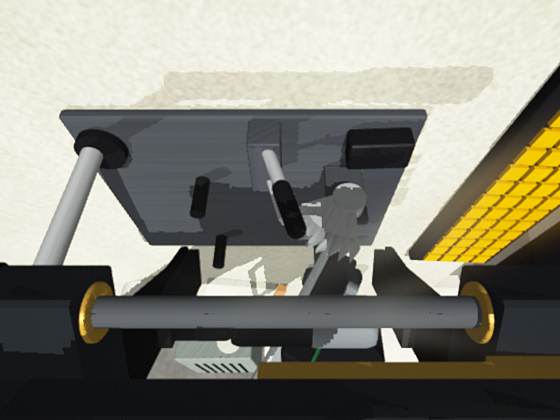

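The wrist view shows the lever grip end at (297,233), against a predicted (294,227), lying between the open fingers. I'll advance along the tool axis.

Call:
jog_arm --motion '[[[-0.01, 0, 0.25, 0, 0, 0, 0], [-0.02, 0, 0.5, 0, 0, 0, 0], [-0.03, 0.01, 0.7, 0, 0, 0, 0], [-0.04, 0.01, 0.9, 0, 0, 0, 0], [-0.04, 0.02, 1.0, 0, 0, 0, 0]]]'

```text
time_s: 1.95
tool_pos: [0.6074, 0.0521, 0.1251]
tool_rot: [179.7, 39.9, 95.3]
force: [0.2, -0.5, -0.2]
grip_width: 0.0869
grasp_force: 0.0
```

Call:
jog_arm --motion '[[[0, 0, 0.15, 0, 0, 0, 0], [0, 0, 0.28, 0, 0, 0, 0], [0, 0, 0.28, 0, 0, 0, 0.5], [0, 0, 0.28, 0, 0, 0, 0.55], [0, 0, 0.28, 0, 0, 0, 0.55]]]' --grip_force 4

```text
time_s: 2.45
tool_pos: [0.6083, 0.0404, 0.1014]
tool_rot: [179.9, 39.9, 96.0]
force: [-0.7, 0.5, 0.7]
grip_width: 0.0701
grasp_force: 0.0
```

Run:
```python
from h import *
o=st()
o=env.get_obs();im,d=env.read_camera("wrist");a=im[:,:,::-1]
b,_=env.read_camera("side");np.save("b.npy",b)
cv2.imwrite("pics/w2.png",np.hstack([cv2.resize(a,(400,300)),cv2.resize(b[120:255,200:380,::-1],(400,300))]))
```

```text
t 2.45 console [-115.    42.7  101.4] rot [179.9  39.9  96. ] F [-0.7  0.5  0.7] w 0.0701 q [-22.  28.  -6.  96.  41.  77. -39.]
```

View pics/w2.png

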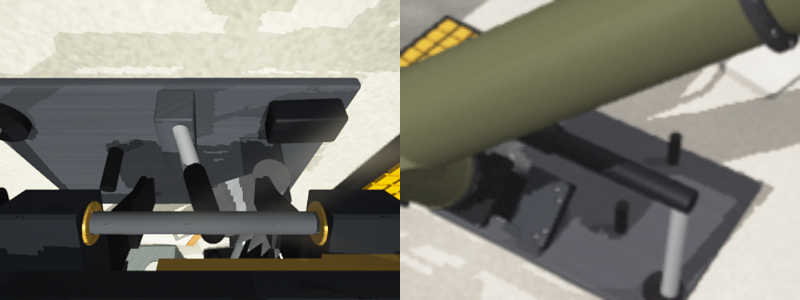

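The lever is between the fingers, at (200,195) in the left half. I'll close a little more and sweep toward -y.

Call:
jog_arm --motion '[[[0, 0, 0, 0, 0, 0, 0.58], [0, 0, 0, 0, 0, 0, 0.58], [0, -0.06, 0, 0, 0, 0, 0.58], [0, -0.13, 0, 0, 0, 0, 0.58], [0, -0.2, 0, 0, 0, 0, 0.58]]]'

```text
time_s: 3.05
tool_pos: [0.5873, 0.0373, 0.101]
tool_rot: [180.0, 40.0, 96.0]
force: [0.4, 0.3, 0.1]
grip_width: 0.0375
grasp_force: 0.2
```

Call:
jog_arm --motion '[[[0, -0.08, 0, 0, 0, 0, 0.58], [0, -0.16, 0, 0, 0, 0, 0.58], [0.01, -0.24, 0.01, 0, 0, 0, 0.58], [0.02, -0.33, 0.02, 0, 0, 0, 0.58], [0.03, -0.43, 0.03, 0, 0, 0, 0.58]]]'

```text
time_s: 3.55
tool_pos: [0.5442, 0.033, 0.0966]
tool_rot: [-180.0, 40.0, 96.0]
force: [-1.0, -0.9, 0.2]
grip_width: 0.0365
grasp_force: 0.1
```

Call:
jog_arm --motion '[[[0, 0, 0, 0, 0, 0, 0.58], [0, 0, 0, 0, 0, 0, 0.58], [0, 0, 0, 0, 0, 0, 0.5]]]'

```text
time_s: 3.85
tool_pos: [0.5456, 0.0332, 0.0969]
tool_rot: [179.9, 40.0, 95.9]
force: [-0.0, -1.6, -0.4]
grip_width: 0.0394
grasp_force: 0.1
```

Run:
```python
from h import *
o=st()
o=env.get_obs();im,d=env.read_camera("wrist");a=im[:,:,::-1]
cv2.imwrite("pics/w3.png",a)
```

```text
t 3.85 console [-114.5  -20.4   96.9] rot [179.9  40.   95.9] F [-0.  -1.6 -0.4] w 0.0394 q [-23.  22.  -7. 105.  40.  76. -43.]
```

View pics/w3.png

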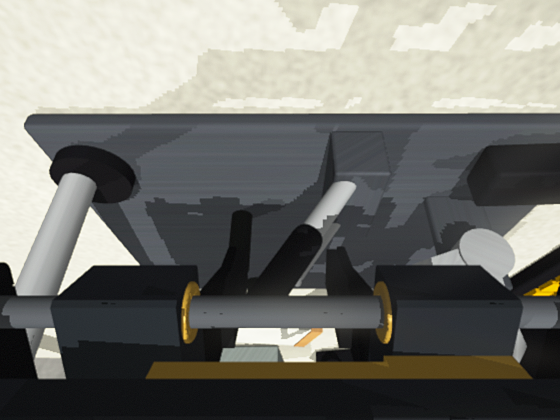

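The lever, from (345,185) to (290,260), now leans to -y: it's out. I'll open and retract, then look from the fixed cameras.

Call:
jog_arm --motion '[[[0, 0, -0.02, 0, 0, 0, 0.2], [0, 0, -0.25, 0, 0, 0, 0.2], [0, 0, -0.5, 0, 0, 0, 0.2], [0, 0, -0.75, 0, 0, 0, 0.2], [0, 0, -1.0, 0, 0, 0, 0.4]]]'

```text
time_s: 4.4
tool_pos: [0.5387, 0.0978, 0.1744]
tool_rot: [179.9, 39.9, 95.9]
force: [0.1, 0.9, -0.6]
grip_width: 0.0648
grasp_force: 0.0
```

Call:
jog_arm --motion '[[[-0.1, 0, -0.3, 0, 0.04, 0, 0.4], [-0.35, 0, -0.6, 0, 0.085, 0, 0.4], [-0.6, 0, -0.9, 0, 0.13, 0, 0.4], [-0.7, 0, -1.0, 0, 0.175, 0, 0.4], [-0.7, 0, -1.0, 0, 0.222, 0, 0.4]]]'

```text
time_s: 4.9
tool_pos: [0.5396, 0.1083, 0.3005]
tool_rot: [179.4, -0.3, 96.0]
force: [-0.2, -0.8, -0.5]
grip_width: 0.0522
grasp_force: 0.0
```

Call:
jog_arm --motion '[[[0, 0, 0, 0, 0, 0, 0.4]]]'

```text
time_s: 5.0
tool_pos: [0.5393, 0.101, 0.2972]
tool_rot: [179.7, 0.1, 95.3]
force: [-0.3, -1.6, 0.0]
grip_width: 0.0522
grasp_force: 0.0
```

Run:
```python
from h import *
o=st()
b,d=env.read_camera("side");c,d2=env.read_camera("scene");np.savez("s4.npz",b=b,c=c,d=d,d2=d2)
cv2.imwrite("pics/w4.png",cv2.convertScaleAbs(np.hstack([cv2.resize(c[140:240,180:310,::-1],(390,360),interpolation=2),cv2.resize(b[100:220,215:345,::-1],(390,360),interpolation=2)]),alpha=1.4,beta=15))
delta((50,-7,330),0)
```

```text
t 5.0 console [-182.6  -19.4  297.2] rot [1.797e+02 1.000e-01 9.530e+01] F [-0.3 -1.6  0. ] w 0.0522 q [-8.  5. -6. 92.  1. 83. -9.]
to (50, -7, 330) 0 shift [-2.386  0.148 -0.346] rot [-0.0002  0.0009 -0.0013]
```

View pics/w4.png

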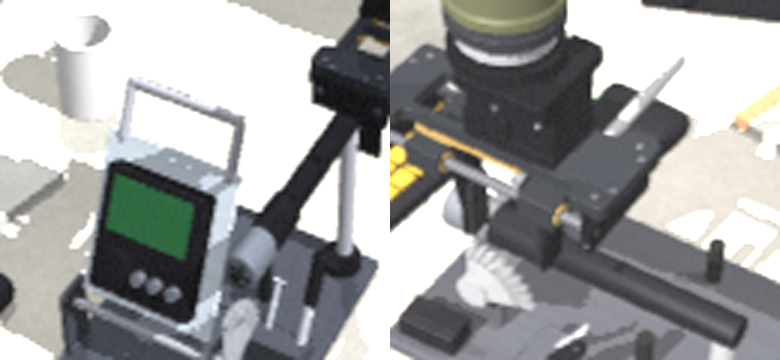

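The lever is out: in the left half it leans away at (310,290). The panel is unmoved, with bar ends at scene (223,163) and (261,173) and side (312,120). I'll move over the bar.

Call:
jog_arm --motion '[[[-0.2, 0, -0.3, 0, 0, 0, 0.4], [-0.6, 0, -0.6, 0, 0, 0, 0.4], [-1.0, 0, -0.7, 0, 0, 0, 0.4]]]'

```text
time_s: 5.4
tool_pos: [0.5485, 0.0109, 0.3669]
tool_rot: [179.9, 0.1, 96.4]
force: [0.9, 0.3, 0.4]
grip_width: 0.0523
grasp_force: 0.0
```

Call:
jog_arm --motion '[[[-0.4, 0.05, 0, 0, 0, 0, 0.4], [-0.8, 0.1, 0, 0, 0, 0, 0.4], [-1.0, 0.15, 0, 0, 0, 0, 0.4], [-1.0, 0.15, 0, 0, 0, 0, 0.4]]]'

```text
time_s: 5.8
tool_pos: [0.5735, -0.0911, 0.3629]
tool_rot: [-179.8, 0.2, 95.9]
force: [0.2, -0.9, 0.0]
grip_width: 0.0524
grasp_force: 0.0
```

Run:
```python
from h import *
o=st()
x,e=tri([(223.3,162.8),(312,119.6)],[cam("scene"),cam("side")]);c=toC(x)[0];print("bar +x end",c,e,"ang",np.arctan2(c[2]-.065,.1-c[1]),np.hypot(c[2]-.065,.1-c[1]))
o=env.get_obs();im,d=env.read_camera("wrist");q=toC(cloud(d,cam("wrist",o)).reshape(-1,3)).reshape(420,560,3)
m=(q[...,2]>.2)&(q[...,2]<.29)&(q[...,0]>-.03)&(q[...,0]<.09)&(abs(q[...,1])<.08)
p=q[m];print(len(p));
if len(p)>20:
    print("bar pts",np.percentile(p,[5,50,95],axis=0).round(4))
    for zz in np.arange(.2,.29,.01):
        s=p[(p[:,2]>=zz)&(p[:,2]<zz+.01)]
        if len(s): print(round(zz,2),len(s),np.percentile(s,[5,50,95],axis=0).round(3).tolist())
f=np.load("s4.npz");qs=toC(cloud(f["d2"],cam("scene")).reshape(-1,3));m=(qs[:,2]>.22)&(qs[:,2]<.29)&(qs[:,0]>-.02)&(qs[:,0]<.08)&(abs(qs[:,1])<.06);print("scene bar",m.sum(),np.median(qs[m],0) if m.any() else 0)
cv2.imwrite("pics/w5.png",im[:,:,::-1])
```

```text
t 5.8 console [ 12.   -5.8 362.9] rot [-179.8    0.2   95.9] F [ 0.2 -0.9  0. ] w 0.0524 q [ 3.  8.  4. 81. -0. 91. 13.]
bar +x end [ 0.09943568 -0.00402484  0.2516972 ] 0.0038803267316967105 ang 1.0624537118617936 0.21372180791552678
6239
bar pts [[-0.0242 -0.0065  0.2008]
 [ 0.0214  0.0229  0.2132]
 [ 0.0796  0.0599  0.2605]]
0.2 2861 [[-0.023, 0.026, 0.2], [0.018, 0.05, 0.204], [0.066, 0.062, 0.208]]
0.21 1111 [[-0.023, 0.018, 0.211], [0.027, 0.021, 0.215], [0.085, 0.025, 0.216]]
0.22 42 [[0.088, 0.01, 0.221], [0.089, 0.014, 0.225], [0.09, 0.019, 0.229]]
0.23 48 [[0.088, 0.005, 0.23], [0.089, 0.009, 0.235], [0.09, 0.013, 0.24]]
0.24 20 [[-0.03, 0.004, 0.24], [0.089, 0.006, 0.243], [0.09, 0.008, 0.247]]
0.25 1524 [[-0.026, -0.008, 0.256], [0.021, -0.003, 0.259], [0.077, 0.003, 0.26]]
0.26 633 [[-0.025, -0.005, 0.26], [0.022, -0.003, 0.261], [0.075, 0.0, 0.261]]
scene bar 112 [0.02866527 0.001827   0.25715929]
```

The wrist depth puts the bar axis at console y≈-3, z≈255 (tilt ≈1.07), which agrees with triangulation. I'll descend and pinch.

Call:
jog_arm --motion '[[[-0.2, 0.02, 0.1, 0, 0, 0, 0.4], [-0.38, 0.03, 0.4, 0, 0, 0, 0.4], [-0.38, 0.03, 0.65, 0, 0, 0, 0.4], [-0.38, 0.03, 0.9, 0, 0, 0, 0.4], [-0.38, 0.03, 0.98, 0, 0, 0, 0.4]]]'

```text
time_s: 6.35
tool_pos: [0.5788, -0.1232, 0.2633]
tool_rot: [-179.6, -0.1, 96.3]
force: [1.0, -0.0, -0.4]
grip_width: 0.0524
grasp_force: 0.0
```

Call:
jog_arm --motion '[[[0, 0, 0.1, 0, 0, 0, 0.4], [0, 0, 0.1, 0, 0, 0, 0.7], [0, 0, 0.1, 0, 0, 0, 1], [0, 0, 0.1, 0, 0, 0, 1], [0, 0, 0.1, 0, 0, 0, 1]]]' --grip_force 10

```text
time_s: 6.85
tool_pos: [0.5805, -0.1274, 0.2582]
tool_rot: [179.9, 0.0, 96.0]
force: [-0.8, 0.7, 0.1]
grip_width: 0.0282
grasp_force: 0.0
```

Call:
jog_arm --motion '[[[0, 0, 0, 0, 0, 0, 1], [0, 0, 0, 0, 0, 0, 1]]]'

```text
time_s: 7.05
tool_pos: [0.5802, -0.1274, 0.2574]
tool_rot: [179.9, 0.0, 96.0]
force: [1.6, 0.4, -0.7]
grip_width: 0.0121
grasp_force: 2.0
```

Run:
```python
from h import *
o=st();y,z=toC(o["tool_pos"])[0][1:]
# arc steps in the tool frame, from the estimated bar (y,z) about hinge
th=np.arctan2(z-.065,.1-y);r=np.hypot(z-.065,.1-y);print(th,r)
R0=R.from_euler('xyz',o["tool_rot"],degrees=True);C=con(CX,CY,CW)
p0=o["tool_pos"]
for t in np.append(np.arange(th-.07,0,-.07),0):
    w=C([toC(p0)[0][0],.1-.215*np.cos(t),.065+.215*np.sin(t)+(z-.065-.215*np.sin(th))*0])[0]
    print(round(t,2),(R0.inv().apply(w-p0)*10).round(3))
```

```text
t 7.05 console [ 48.8  -3.  257.4] rot [179.9   0.   96. ] F [ 1.6  0.4 -0.7] w 0.0121 q [ 6. 11.  5. 90. -1. 79. 17.]
1.0793448257191016 0.2182614984682376
1.01 [-0.    -0.115  0.104]
0.94 [-0.001 -0.239  0.189]
0.87 [-0.001 -0.358  0.282]
0.8 [-0.001 -0.469  0.383]
0.73 [-0.001 -0.574  0.491]
0.66 [-0.002 -0.67   0.607]
0.59 [-0.002 -0.758  0.729]
0.52 [-0.002 -0.837  0.856]
0.45 [-0.002 -0.907  0.99 ]
0.38 [-0.002 -0.968  1.127]
0.31 [-0.002 -1.019  1.269]
0.24 [-0.002 -1.06   1.414]
0.17 [-0.002 -1.091  1.561]
0.1 [-0.002 -1.111  1.71 ]
0.03 [-0.002 -1.121  1.86 ]
0.0 [-0.002 -1.122  1.923]
```

The bar is pinched (width 12 mm). First I'll ease it down a little and check the forces.

Call:
jog_arm --motion '[[[0, -0.06, 0.03, 0, 0, 0, 1], [0, -0.12, 0.075, 0, 0, 0, 1], [0, -0.18, 0.12, 0, 0, 0, 1], [0, -0.24, 0.165, 0, 0, 0, 1], [0, -0.3, 0.21, 0, 0, 0, 1]]]' --grip_force 10

```text
time_s: 7.55
tool_pos: [0.5496, -0.1306, 0.236]
tool_rot: [180.0, 0.0, 96.0]
force: [0.5, -0.2, 3.2]
grip_width: 0.0114
grasp_force: 10.0
```

Run:
```python
from h import *
o=st();x,y,z=toC(o["tool_pos"])[0];print(np.arctan2(z-.065,.1-y),np.hypot(z-.065,.1-y))
```

```text
t 7.55 console [ 48.8 -33.8 236. ] rot [180.   0.  96.] F [ 0.5 -0.2  3.2] w 0.0114 q [ 6.  8.  5. 96. -1. 76. 17.]
0.9069635026946742 0.21715978694174995
```

Call:
jog_arm --motion '[[[0, -0.05, 0.04, 0, 0, 0, 1], [0, -0.16, 0.14, 0, 0, 0, 1], [0, -0.265, 0.25, 0, 0, 0, 1], [0, -0.36, 0.365, 0, 0, 0, 1], [0, -0.45, 0.485, 0, 0, 0, 1]]]'

```text
time_s: 8.05
tool_pos: [0.5056, -0.1352, 0.1872]
tool_rot: [179.9, 0.0, 96.0]
force: [3.7, -0.6, 2.9]
grip_width: 0.0119
grasp_force: 10.0
```

Call:
jog_arm --motion '[[[0, -0.08, 0.125, 0, 0, 0, 1], [0, -0.15, 0.26, 0, 0, 0, 1], [0, -0.21, 0.4, 0, 0, 0, 1], [0, -0.26, 0.54, 0, 0, 0, 1], [0, -0.3, 0.685, 0, 0, 0, 1]]]'

```text
time_s: 8.55
tool_pos: [0.4751, -0.1383, 0.1181]
tool_rot: [180.0, 0.0, 96.0]
force: [3.4, -0.0, 2.8]
grip_width: 0.0118
grasp_force: 10.0
```

Run:
```python
from h import *
o=st();x,y,z=toC(o["tool_pos"])[0];print(np.arctan2(z-.065,.1-y),np.hypot(z-.065,.1-y))
```

```text
t 8.55 console [  48.6 -108.6  118.1] rot [180.   0.  96.] F [ 3.4 -0.   2.8] w 0.0118 q [  8.   5.   6. 113.  -1.  62.  20.]
0.2490628513613609 0.2152921666281276
```

Call:
jog_arm --motion '[[[0, -0.025, 0.14, 0, 0, 0, 1], [0, -0.04, 0.27, 0, 0, 0, 1], [0, -0.05, 0.38, 0, 0, 0, 1], [0, -0.05, 0.46, 0, 0, 0, 1], [0, -0.05, 0.5, 0, 0, 0, 1]]]'

```text
time_s: 9.05
tool_pos: [0.4685, -0.139, 0.0673]
tool_rot: [-179.7, -0.0, 95.9]
force: [-4.4, -1.4, 1.7]
grip_width: 0.0117
grasp_force: 10.0
```

Call:
jog_arm --motion '[[[0, 0, 0.02, 0, 0, 0, 1], [0, 0, 0.04, 0, 0, 0, 1], [0, 0, 0.04, 0, 0, 0, 1]]]'

```text
time_s: 9.35
tool_pos: [0.4684, -0.139, 0.0638]
tool_rot: [-179.7, -0.0, 95.9]
force: [-4.8, -1.9, -0.9]
grip_width: 0.0115
grasp_force: 10.0
```

Run:
```python
from h import *
o=st();x,y,z=toC(o["tool_pos"])[0];print(np.arctan2(z-.065,.1-y),np.hypot(z-.065,.1-y))
```

```text
t 9.35 console [  48.5 -115.4   63.8] rot [-179.7   -0.    95.9] F [-4.8 -1.9 -0.9] w 0.0115 q [  8.   8.   6. 117.  -1.  55.  20.]
-0.005527278435881058 0.21537327474460444
```

Not yet clearly seated on the rests, so I'll press a few mm more until the force rises.

Call:
jog_arm --motion '[[[0, 0, 0.02, 0, 0, 0, 1], [0, 0, 0.04, 0, 0, 0, 1], [0, 0, 0.04, 0, 0, 0, 1]]]'

```text
time_s: 9.65
tool_pos: [0.4685, -0.139, 0.0613]
tool_rot: [-179.7, -0.0, 95.9]
force: [-8.2, -1.7, 9.2]
grip_width: 0.0119
grasp_force: 10.0
```

Run:
```python
from h import *
o=st()
b,d=env.read_camera("side");c,d2=env.read_camera("scene")
for dd,n in ((d2,"scene"),):
    q=toC(cloud(dd,cam(n)).reshape(-1,3))
    m=(abs(q[:,0]-.03)<.075)&(q[:,1]>-.06)&(q[:,1]<.08)&(q[:,2]>.05)&(q[:,2]<.13);p=q[m];print(n,len(p))
    for y0 in np.arange(-.06,.08,.02):
        s=p[(p[:,1]>=y0)&(p[:,1]<y0+.02)]
        if len(s)>5: print(round(y0,2),len(s),np.percentile(s[:,2],[10,50,90]).round(4))
cv2.imwrite("pics/w6.png",cv2.convertScaleAbs(np.hstack([cv2.resize(c[140:290,180:320,::-1],(390,400),interpolation=2),cv2.resize(b[100:270,200:380,::-1],(390,400),interpolation=2)]),alpha=1.4,beta=15))
```

```text
t 9.65 console [  48.6 -115.3   61.3] rot [-179.7   -0.    95.9] F [-8.2 -1.7  9.2] w 0.0119 q [  8.   9.   6. 117.  -1.  55.  20.]
scene 1208
-0.06 19 [0.0938 0.0946 0.0959]
-0.04 159 [0.095  0.0984 0.1262]
-0.02 123 [0.0944 0.0975 0.1   ]
0.0 144 [0.0697 0.0961 0.0995]
0.02 125 [0.0682 0.096  0.1116]
0.04 233 [0.073  0.0976 0.1115]
0.06 405 [0.0665 0.0789 0.0975]
```

View pics/w6.png

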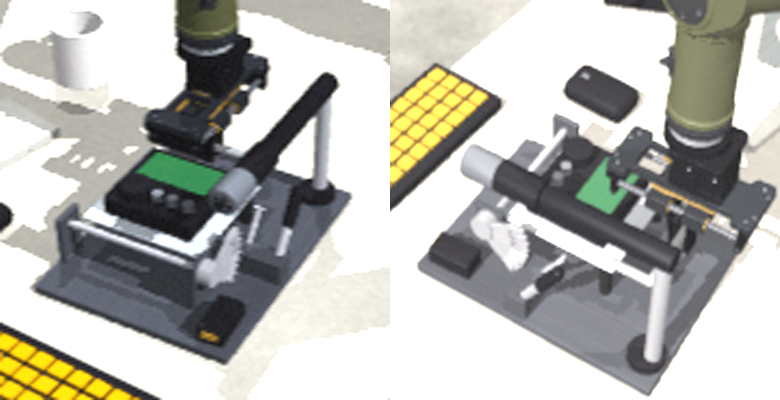

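The panel lies flat: the radio top is level at z≈96 mm along y, and the bar is pushing back with 9 N. The lever is still out, at (290,225) in the left half. I'll release and rise.

Call:
jog_arm --motion '[[[0, 0, -0.02, 0, 0, 0, 0.7], [0, 0, -0.03, 0, 0, 0, 0.68], [0, 0, -0.03, 0, 0, 0, 0.68], [0, 0, -0.03, 0, 0, 0, 0.68]]]'

```text
time_s: 10.15
tool_pos: [0.4713, -0.1383, 0.0642]
tool_rot: [179.9, -0.0, 96.0]
force: [0.4, -0.9, 0.2]
grip_width: 0.0269
grasp_force: 0.0
```

Call:
jog_arm --motion '[[[0, 0, -0.1, 0, 0, 0, 0.68], [0, 0, -0.3, 0, 0, 0, 0.68], [0, 0, -0.6, 0, 0, 0, 0.68], [0, 0, -1.0, 0, 0, 0, 0.4]]]'

```text
time_s: 10.55
tool_pos: [0.4696, -0.1383, 0.1644]
tool_rot: [-179.9, -0.1, 96.0]
force: [0.8, 0.8, 0.6]
grip_width: 0.031
grasp_force: 0.0
```

Call:
jog_arm --motion '[[[0, 0, -0.4, 0, 0, 0, 0.2], [0, 0.3, -0.8, 0, 0, 0, 0], [0.1, 0.6, -1.0, 0, 0, 0, 0], [0.5, 0.9, -1.0, 0, 0, 0, 0], [0.9, 0.94, -1.0, 0, 0, 0, 0]]]'

```text
time_s: 11.05
tool_pos: [0.5576, -0.0379, 0.2654]
tool_rot: [179.8, -0.0, 95.9]
force: [0.5, 0.7, -1.8]
grip_width: 0.068
grasp_force: 0.0
```

Run:
```python
from h import *
o=st(); delta((-199,-22,280),0)
b,d=env.read_camera("side");c,d2=env.read_camera("scene");np.savez("s7.npz",b=b,c=c,d=d,d2=d2)
q=toC(cloud(d2,cam("scene")).reshape(-1,3))
m=(abs(q[:,0]-.03)<.05)&(abs(q[:,1]+.115)<.015)&(q[:,2]>.03)&(q[:,2]<.12);print("bar top",m.sum(),np.median(q[m],0) if m.any() else 0)
```

```text
t 11.05 console [-42.5 -15.9 265.4] rot [179.8  -0.   95.9] F [ 0.5  0.7 -1.8] w 0.068 q [ 1.  6.  1. 94. -0. 79.  7.]
to (-199, -22, 280) 0 shift [ 1.565 -0.065 -0.146] rot [ 0.0013 -0.0001 -0.0011]
bar top 66 [ 0.03887859 -0.11061467  0.06899236]
```

Call:
jog_arm --motion '[[[0.3, 0, -0.15, 0, 0, 0, 0], [0.7, 0, -0.15, 0, 0, 0, 0], [1.0, -0.05, -0.15, 0, 0, 0, 0]]]'

```text
time_s: 11.45
tool_pos: [0.5394, 0.0617, 0.2802]
tool_rot: [179.9, -0.0, 96.0]
force: [0.3, 0.4, -0.0]
grip_width: 0.0865
grasp_force: 0.0
```

Call:
jog_arm --motion '[[[0.3, 0, 0.1, 0, -0.04, 0, 0], [0.57, 0, 0.3, 0, -0.088, 0, 0], [0.57, 0, 0.5, 0, -0.133, 0, 0], [0.57, 0, 0.7, 0, -0.177, 0, 0], [0.57, 0, 0.86, 0, -0.222, 0, 0]]]'

```text
time_s: 11.95
tool_pos: [0.5338, 0.1169, 0.1938]
tool_rot: [179.8, 40.2, 95.9]
force: [-0.6, -0.6, -0.3]
grip_width: 0.0871
grasp_force: 0.0
```

Call:
jog_arm --motion '[[[0, 0, 0, 0, 0, 0, 0]]]'

```text
time_s: 12.05
tool_pos: [0.5303, 0.1198, 0.1873]
tool_rot: [-179.2, 40.1, 97.0]
force: [-1.5, 0.8, -1.4]
grip_width: 0.0868
grasp_force: 0.0
```

Run:
```python
from h import *
o=st(); delta((-115,-22,95),40)
o=env.get_obs();im,d=env.read_camera("wrist");q=toC(cloud(d,cam("wrist",o)).reshape(-1,3))
m=(abs(q[:,0]+.118)<.015)&(abs(q[:,1])<.06)&(q[:,2]>.04)&(q[:,2]<.13);p=q[m];print(len(p))
for z in np.arange(.04,.13,.01):
    s=p[(p[:,2]>=z)&(p[:,2]<z+.01)]
    if len(s)>3: print(round(z,2),len(s),np.median(s,0).round(4))
```

```text
t 12.05 console [-202.2  -26.4  187.3] rot [-179.2   40.1   97. ] F [-1.5  0.8 -1.4] w 0.0868 q [-27.  20. -12.  97.  37.  89. -42.]
to (-115, -22, 95) 40 shift [-0.073  0.049  1.268] rot [-0.0015  0.0005  0.0037]
2137
0.04 639 [-0.1204  0.021   0.0441]
0.05 155 [-0.12    0.0054  0.055 ]
0.06 166 [-0.1201 -0.0018  0.0652]
0.07 174 [-0.1214 -0.0091  0.0759]
0.08 245 [-0.1217 -0.0142  0.085 ]
0.09 263 [-0.1218 -0.0214  0.095 ]
0.1 275 [-0.1216 -0.0284  0.1049]
0.11 220 [-0.1194 -0.033   0.1132]
```

The lever is measured at y=-21 for z=95, as expected. I'll advance, close loosely and sweep toward +y.

Call:
jog_arm --motion '[[[-0.01, 0, 0.25, 0, 0, 0, 0], [-0.02, 0.01, 0.5, 0, 0, 0, 0], [-0.03, 0.02, 0.75, 0, 0, 0, 0], [-0.04, 0.02, 0.95, 0, 0, 0, 0], [-0.05, 0.02, 1.0, 0, 0, 0, 0]]]'

```text
time_s: 12.6
tool_pos: [0.5431, 0.0444, 0.1213]
tool_rot: [179.8, 39.9, 95.5]
force: [0.4, -0.0, 0.0]
grip_width: 0.087
grasp_force: 0.0
```

Run:
```python
from h import *
st(); delta((-114,-22,96),40)
```

```text
t 12.6 console [-125.9  -21.6  121.3] rot [179.8  39.9  95.5] F [ 0.4 -0.   0. ] w 0.087 q [-22.  21. -10. 104.  40.  79. -42.]
to (-114, -22, 96) 40 shift [ 0.071 -0.003  0.271] rot [-0.0013 -0.0005 -0.0028]
```

Call:
jog_arm --motion '[[[0.03, 0, 0.14, 0, 0, 0, 0], [0.06, 0, 0.27, 0, 0, 0, 0.2], [0.06, 0, 0.27, 0, 0, 0, 0.58], [0.06, 0, 0.27, 0, 0, 0, 0.58], [0.06, 0, 0.27, 0, 0, 0, 0.58]]]' --grip_force 4

```text
time_s: 13.1
tool_pos: [0.5442, 0.0369, 0.0954]
tool_rot: [179.9, 39.9, 96.0]
force: [0.2, 1.1, -0.1]
grip_width: 0.0631
grasp_force: 0.0
```

Call:
jog_arm --motion '[[[0, 0, 0, 0, 0, 0, 0.58], [0, 0, 0, 0, 0, 0, 0.58], [0, 0.07, 0, 0, 0, 0, 0.58], [-0.01, 0.14, -0.01, 0, 0, 0, 0.58], [-0.02, 0.21, -0.02, 0, 0, 0, 0.58]]]'

```text
time_s: 13.6
tool_pos: [0.5656, 0.0381, 0.098]
tool_rot: [180.0, 40.0, 96.0]
force: [0.6, 0.1, 0.5]
grip_width: 0.0372
grasp_force: 0.3
```

Call:
jog_arm --motion '[[[0, 0.09, 0, 0, 0, 0, 0.58], [0, 0.18, 0, 0, 0, 0, 0.58], [0, 0.28, 0, 0, 0, 0, 0.58], [0, 0.38, 0, 0, 0, 0, 0.58], [0, 0.45, 0, 0, 0, 0, 0.58]]]'

```text
time_s: 14.1
tool_pos: [0.6107, 0.0427, 0.0978]
tool_rot: [180.0, 40.0, 95.9]
force: [0.2, 1.0, 0.1]
grip_width: 0.0366
grasp_force: 0.0
```

Run:
```python
from h import *
o=st();delta((-114,52,100),40)
```

```text
t 14.1 console [-117.    45.4   97.8] rot [180.   40.   95.9] F [0.2 1.  0.1] w 0.0366 q [-21.  29.  -8.  96.  41.  78. -40.]
to (-114, 52, 100) 40 shift [-0.037  0.066  0.003] rot [-0.0003 -0.0002 -0.0007]
```

Call:
jog_arm --motion '[[[-0.02, 0.07, 0, 0, 0, 0, 0.58], [-0.02, 0.07, 0, 0, 0, 0, 0.58], [-0.02, 0.07, 0, 0, 0, 0, 0.58], [-0.02, -0.02, 0, 0, 0, 0, 0.35], [-0.02, -0.02, 0, 0, 0, 0, 0.2]]]'

```text
time_s: 14.6
tool_pos: [0.6065, 0.041, 0.0992]
tool_rot: [-179.9, 40.0, 96.0]
force: [-0.7, 0.7, 0.2]
grip_width: 0.0457
grasp_force: 0.0
```

Call:
jog_arm --motion '[[[0, 0, 0, 0, 0, 0, 0], [0, 0, -0.25, 0, 0, 0, 0], [0, 0, -0.5, 0, 0, 0, 0], [0, 0, -0.75, 0, 0, 0, 0], [0, 0, -1.0, 0, 0, 0, 0]]]'

```text
time_s: 15.1
tool_pos: [0.601, 0.1054, 0.1768]
tool_rot: [180.0, 40.0, 95.9]
force: [0.7, 0.2, -0.7]
grip_width: 0.0835
grasp_force: 0.0
```

Call:
jog_arm --motion '[[[0, 0, -0.3, 0, 0, 0, 0], [0, 0, -0.5, 0, 0, 0, 0], [0, 0, -0.5, 0, 0, 0, 0], [0, 0, -0.5, 0, 0, 0, 0]]]'

```text
time_s: 15.5
tool_pos: [0.5977, 0.1365, 0.2139]
tool_rot: [180.0, 40.0, 96.0]
force: [-2.0, -0.2, 0.3]
grip_width: 0.0869
grasp_force: 0.0
```

Run:
```python
from h import *
o=st()
im,d=env.read_camera("wrist");q=toC(cloud(d,cam("wrist",o)).reshape(-1,3))
m=(abs(q[:,0]+.118)<.015)&(abs(q[:,1]-.02)<.08)&(q[:,2]>.04)&(q[:,2]<.14);p=q[m]
for z in np.arange(.04,.14,.01):
    s=p[(p[:,2]>=z)&(p[:,2]<z+.01)]
    if len(s)>3: print(round(z,2),len(s),np.median(s,0).round(4))
c,d2=env.read_camera("scene");q=toC(cloud(d2,cam("scene")).reshape(-1,3))
m=(abs(q[:,0]-.03)<.055)&(abs(q[:,1]+.115)<.02)&(q[:,2]>.03)&(q[:,2]<.2);print("bar",m.sum(),np.median(q[m],0))
m=(abs(q[:,0]-.03)<.06)&(q[:,1]<.03)&(q[:,1]>-.05)&(q[:,2]>.09)&(q[:,2]<.3);p=q[m];print("radio",len(p),np.polyfit(p[:,1],p[:,2],1))
```

```text
t 15.5 console [-211.7   42.4  213.9] rot [180.  40.  96.] F [-2.  -0.2  0.3] w 0.0869 q [-26.  26. -11.  86.  38.  92. -38.]
0.04 541 [-0.1207  0.018   0.044 ]
0.05 113 [-0.1201  0.0284  0.0553]
0.06 121 [-0.1199  0.0322  0.0648]
0.07 112 [-0.1202  0.036   0.0744]
0.08 170 [-0.1217  0.0405  0.0854]
0.09 190 [-0.1218  0.0439  0.0949]
0.1 195 [-0.1217  0.0481  0.105 ]
0.11 218 [-0.1217  0.0521  0.1152]
0.12 179 [-0.119   0.0553  0.1234]
bar 71 [ 0.04095237 -0.11081289  0.06898651]
radio 401 [0.01282945 0.0971488 ]
```

The lever leans about 0.38 rad to +y, so the pawl is ≈0.07 (in). The panel is flat and the arm is clear.

```bash
python3 -c "
from cell import env
print(env.sign_off())"
```

```text
the job is handed in; nothing more can be done
None
```

The job is handed in: I threw the pawl out, eased the panel down flat, threw the pawl back in (about 0.07 rad by measurement) and left the arm clear of everything, at about 15.6 s on the robot clock; the sign-off returned no verdict.

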